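# Free the ratchet pawl and lower the press arm

## Task

The arm of the small bench press is held up by its ratchet. With the fingertips, press the thumb pad of the pawl fully down so that its nose comes out of the teeth and stays out, then push the arm by its crossbar all the way down to its stop, over the filter box. Never force the arm against an engaged pawl, do not raise it, leave the pawl free at the end, and leave the filter box and the things standing round the press where they are.

Things in the scene. Friction and masses are not known exactly. Their poses are not given: they have to be found in the camera images.
- press: Fixed bench press, aluminium base 110 x 290 x 12 mm with grey cheeks (x +-16 mm). Origin on the worktop straight below the arm's pivot, z up; the arm points along its -y (robot's right), the pawl's pad overhangs on its +y side. Pivots run along x: the arm's at height 85 mm, the pawl's at y +78 mm, height 127 mm. Toothed wheel, radius 52 mm, turns with the arm; its top is at 137 mm.
- crossbar (a point): Centre of the round black crossbar at the arm's free end: diameter 26 mm, 90 mm long along the press's x, 170 mm from the arm's pivot, round which it moves in a circle. As found 47 to 52 degrees above level, about 0.21 m high; at the stop level, 85 mm above the worktop. The arm bar is 14 mm wide, 16 mm high.
- pawl_pad (a point): Centre of the top face of the pawl's thumb pad (dark steel, ribbed, 30 mm along y, 34 mm along x, 7 mm thick): 151 mm above the worktop as found, 55 mm out from the pawl's pivot on the side away from the arm. Pressed down some 17 to 20 mm, the rocker pawl reaches its stop with its nose lifted from the teeth.
- press_arm (a joint): Angle of the arm, rad: 0 to 0.08 as found (0 is 0.9 rad above level), grows as the arm goes down, 0.9 at the stop (level); it can be raised to -0.25. A stiff friction hinge, about 0.7 N m: takes about 3 to 5 N at the crossbar and stays where it is left. With the pawl engaged it goes down only to about 0.11 (0.13 when pushed hard).
- pawl (a joint): Angle of the pawl, rad: 0 engaged in the teeth, 0.32 fully pressed. The nose is clear of the teeth above about 0.12. Friction pivot without return spring (about 3 N at the pad): it stays where it is pressed.
- filter_box: Loose box of filters, blue and white, 92 x 92 x 34 mm, lying on the press's base plate under the arm within a low fence; origin in the centre of its underside. The arm's foot stops about 1 mm above its lid.
- white_bottle: Loose white plastic bottle, 37 mm diameter, 74 mm high, standing behind the press; origin in the centre of its underside.
- vial: Loose clear vial with black cap, 23 mm diameter, 48 mm high, standing behind the press; origin in the centre of its underside.
- amber_jar: Loose amber reagent jar with blue cap, 55 mm diameter, 123 mm high, standing to the right of the press; origin in the centre of its underside.
- wash_bottle: Loose plastic bottle with blue cap, 66 mm diameter, 141 mm high, standing to the left of the press; origin in the centre of its underside.

How it is judged:
On the way, in this order (a step that is already met when the one before it is completed fails the run):
1. the pawl is pressed free while the arm is still up (value of joint pawl above 0.22 rad and value of joint press_arm below 0.15 rad), for 0.2 s.
2. the arm is pushed down to its stop (value of joint press_arm above 0.85 rad), for 0.2 s.
At the end, for the whole second after the job is handed in: The arm is down within 0.05 rad of its stop and at rest, the pawl is still free of the teeth (above 0.16 rad), the filter box lies within 12 mm and the bottles, jar and vial stand within 30 mm of where they were (value of joint press_arm above 0.85 rad and value of joint pawl above 0.16 rad and velocity of joint press_arm between -0.05 and 0.05 rad/s and distance of filter_box from where it was at the start of the episode below 0.012 m and distance of each of white_bottle, vial, amber_jar, wash_bottle from where it was at the start of the episode below 0.03 m); the robot touches nothing.
It fails at once if the arm is forced down past the teeth with the pawl engaged (value of joint press_arm above 0.22 rad and value of joint pawl below 0.1 rad).
It fails at once if the press is pushed with over 30 N while the pawl is engaged (value of joint pawl below 0.1 rad and contact force between the fingers and press above 30 N).
It fails at once if the arm is raised (value of joint press_arm below -0.1 rad).
It fails at once if the filter box is shifted or lifted (distance of filter_box from where it was at the start of the episode above 0.02 m).
It fails at once if a bottle, the jar or the vial is shifted, lifted or tipped (distance of any of white_bottle, vial, amber_jar, wash_bottle from where it was at the start of the episode above 0.04 m or angle between any of white_bottle, vial, amber_jar, wash_bottle's own z axis and vertical above 0.6 rad).
It also fails if it takes over 43 s, if anything falls off the work surface, if the arm or the gripper's body presses on something with over 40 N, if the wrist force passes 120 N, or if a joint passes its speed limit or range.

## Robot

A 7-joint arm with a two-finger parallel gripper is mounted at the origin on a cart in front of the work surface, level with it; the furniture and walls round the work are solid. World frame = base frame: x ahead of the robot, y to its left, z up, the work surface at z = 0. Lengths are in m, angles in rad, forces in N, time in s.
With the tool pointing down it reaches from about 0.425 to 0.875 m from the base axis. Payload 4.7 kg.
Tool frame: the origin (TCP) lies midway between the tips of the shut fingers; the grasp point (between the pads) lies 19 mm behind it; y points along the fingers, z is the direction in which the jaws open and shut, and the axes are right-handed (so a half turn about y gives the same grasp; the last joint's range is limited). The gripper opens to 87 mm and grips with 3 to 60 N. Pads are 19 mm wide; open, the fingers measure 117 mm over their backs; the gripper's body (75 mm by 190 mm) begins 51 mm behind the grasp point.
Start: joints at [-1.177, 0.321, -0.07, 1.45, 0.023, 1.371, -0.057], TCP at [0.241, 0.604, 0.201] pointing down, gripper open.
Joint ranges: [-2.86, 2.86], [-0.3, 2.09], [-1.38, 1.24], [0.06, 2.45], [-1.56, 4.7], [0.09, 2.05], [-2.69, 2.69]. Speed limits (rad/s): [2.57, 2.57, 3.14, 3.14, 3.14, 3.14, 3.14].

## Interface

Orientations are given as a rotation vector (axis times angle).
In Python, from bench import ctrl gives the robot as it stands.
- The arm moves only by the tool play_rows, never from a script. Its arguments are lists of equal length, an entry for each row: "translation": the shift along the tool's x, y, z in mm, a list of three; "turn": the turn, a rotation vector about the tool's x, y, z in rad, a list of three; "fingers": the opening, from -1 (shut) to 1 (fully open), so that 0 is half open. In form: {"translation": [[dx, dy, dz], ...], "turn": [[wx, wy, wz], ...], "fingers": [fingers, ...]}. A call has exactly 10 rows; each row shifts and turns the commanded pose from where the row before left it, along the tool's axes as they then stand; what a row does not reach is not made up. A row lasts 1/12 s, in which the tool goes at most 41.7 mm and 7.16 degrees, less where a joint would pass 70% of its speed; a pose out of reach is approached as far as the arm can. A call with a gripper value outside its range is refused whole. The fingers move at their own pace and stop on an object; "grip_force" is the grip in N (left out, the last holds). Time passes only in rows, so rows that do not move let the fingers close, or fill a call up. It gives the time, the measured TCP pose, the force and the opening at its end, in the units of the state.
- ctrl.get_state(): the state, without advancing time (a new reading comes with each control period).
- ctrl.get_image(name): name is "side" or "top"; returns the picture (400x640x3 uint8, blue, green, red); there is no depth.
- ctrl.camera_info(name): a dict with "camera_matrix" (3x3 intrinsics, pixels), "R" (3x3) and "t" (3): a world point X has camera coordinates R X + t. Camera axes: x right, y down, z forward; pixel columns grow to the right and rows downward; lengths in m; the calibration is good to about 2 mm. A picture is of the moment at which its call begins. camera_info takes no time and is no camera call.
- ctrl.close_job(): hands the job in, once; it reports no verdict.
The state is a dict: "time": time; "joint_positions": joint angles; "qd": joint speeds; "joint_torque": joint torques, N m; "position": TCP position; "tool_rot": TCP orientation; "ft_force": force on the tool from outside, world axes, zero at the start; "torque": the same for the moment, N m; "grip_width": opening from 0.0 (shut) to 1.0 (fully open).
Only numpy, scipy, OpenCV 4.12 (cv2) and the standard library are available. Lean on these libraries where they do the work, as an engineer would, in place of code of your own. Each camera call takes 0.05 s, during which the arm holds its last target.

## Working session

There is one attempt and no reset: what is moved stays moved. The work goes in short steps, Python scripts to look and compute and a tool call to move; the robot and the scene stay as the last step left them, time stands still between calls to the robot, and variables do not carry over. Pictures are saved under pics/ and viewed, and the job is handed in when it is done.

Besides the shell and the picture viewer there is one more tool, called after ">>>" in YAML: its name, and indented under it one key for each argument. play_rows: Moves the arm, as the interface text tells. Its arguments: {"type":"object","properties":{"translation":{"type":"array"},"turn":{"type":"array"},"fingers":{"type":"array"},"grip_force":{"type":"number"}},"required":["translation","turn","fingers"]}

```bash
ls; mkdir -p pics
python3 - <<'E'
from bench import ctrl
import cv2
s=ctrl.get_state()
for k,v in s.items(): print(k,v)
for n in("side","top"):
    im=ctrl.get_image(n); cv2.imwrite(f"pics/{n}0.png",im)
    c=ctrl.camera_info(n); print(n,c)
E
```

```text
pics
time 0.0
joint_positions [-1.17691247  0.32181855 -0.0701186   1.45173487  0.02258415  1.37080308
 -0.05687051]
qd [-0.0007407   0.000445   -0.00030078 -0.00239329  0.00019704  0.00128464
 -0.00055854]
joint_torque [-6.75618026e-05 -4.91279662e+01 -4.03774381e-01 -3.12530243e+01
 -6.37829513e-02  4.42795898e-02  1.98015614e-04]
position [0.24075883 0.60309084 0.19993467]
tool_rot [-1.55215086  0.29820181 -0.29773086]
ft_force [-0.01625019 -0.51738119  0.23452323]
torque [ 0.01865121  0.00868912 -0.0036385 ]
grip_width 1.0025133436188962
side {'camera_matrix': array([[479.49364564,   0.        , 329.1669451 ],
       [  0.        , 479.49364564, 205.72283197],
       [  0.        ,   0.        ,   1.        ]]), 'R': array([[ 0.99795527, -0.06339088, -0.00817716],
       [-0.03378241, -0.41452221, -0.90941195],
       [ 0.05425881,  0.90782869, -0.41581612]]), 't': array([-0.57175107,  0.06305621,  1.54092404])}
top {'camera_matrix': array([[389.90182474,   0.        , 326.29384628],
       [  0.        , 389.90182474, 203.03737323],
       [  0.        ,   0.        ,   1.        ]]), 'R': array([[ 0.02870279, -0.99949791,  0.01341939],
       [-0.99128669, -0.03018843, -0.12821604],
       [ 0.12855677, -0.00962231, -0.99165547]]), 't': array([-0.18315315,  0.57079816,  1.46960072])}
```

View pics/side0.png

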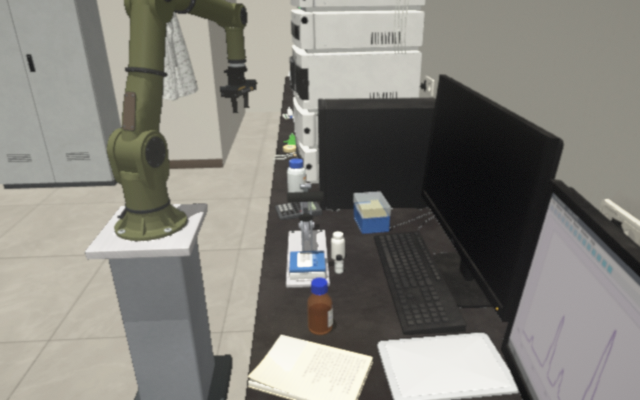

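View pics/top0.png

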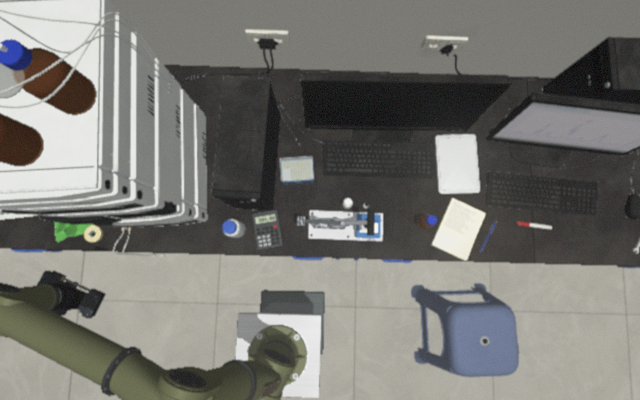

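The top view shows the press at about (345,225), with the wash bottle at (232,228), the amber jar at (430,220) and the white bottle at (348,203). The side view looks along the press. I'll enlarge both.

Run:
```python
import cv2
a=cv2.imread('pics/top0.png')[185:260,210:450]; cv2.imwrite('pics/topz.png',cv2.resize(a,None,fx=3.3,fy=3.3,interpolation=cv2.INTER_CUBIC))
a=cv2.imread('pics/top0.png')[195:250,290:390]; cv2.imwrite('pics/topzz.png',cv2.resize(a,None,fx=8,fy=8,interpolation=cv2.INTER_CUBIC))
a=cv2.imread('pics/side0.png')[175:295,265:365]; cv2.imwrite('pics/sidez.png',cv2.resize(a,None,fx=5,fy=5,interpolation=cv2.INTER_CUBIC))
```

```text
(no output)
```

View pics/topzz.png

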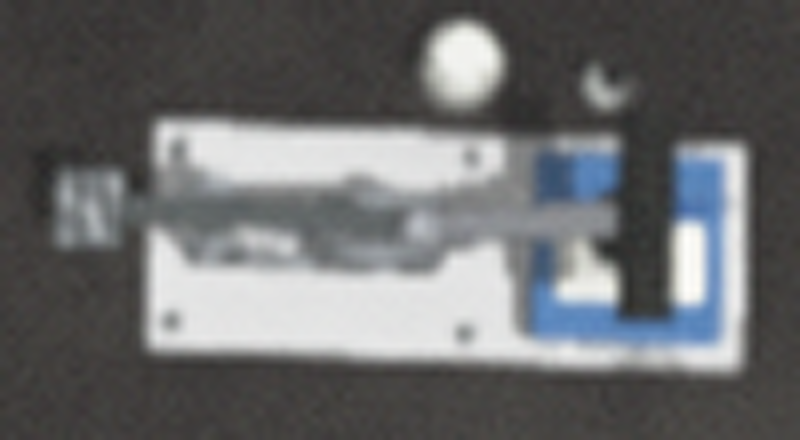

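View pics/sidez.png

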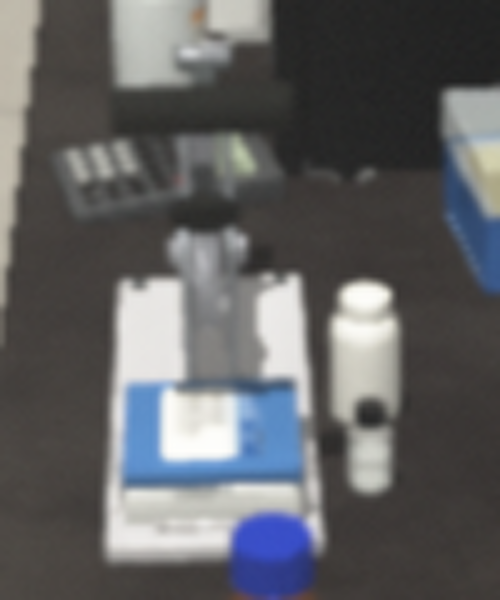

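View pics/topz.png

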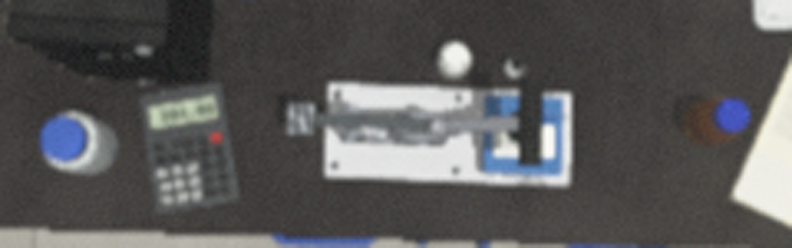

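Top view, in full-image pixels: the pad is at about (301,221), the crossbar runs from about (371,211) to (371,235), and the plate corners sit near (309,210), (383,212), (383,241) and (308,239). I'll convert these to world positions.

```bash
cat > h.py <<'E'
import numpy as np, cv2
from bench import ctrl
def ray(n,uv,z):
    c=ctrl.camera_info(n);K,R,t=c['camera_matrix'],c['R'],c['t']
    d=R.T@np.linalg.inv(K)@np.array([uv[0],uv[1],1.]);o=-R.T@t
    return o+d*(z-o[2])/d[2]
def proj(n,X):
    c=ctrl.camera_info(n);p=c['camera_matrix']@(c['R']@np.asarray(X)+c['t']);return p[:2]/p[2]
E
python3 - <<'E'
from h import *
np.set_printoptions(precision=4,suppress=True)
z=lambda u,v:((u+.5)/8-.5+290,(v+.5)/8-.5+195)
C=[ray('top',z(*p),.012) for p in [(155,118),(748,140),(742,372),(147,350)]]
print(*C,sep='\n'); c=np.mean(C,0);print('plate centre',c)
e=(C[0]+C[3]-C[1]-C[2]);e/=np.linalg.norm(e);print('y axis',e,np.degrees(np.arctan2(-e[0],e[1])),'L',np.linalg.norm(C[0]-C[1]),np.linalg.norm(C[0]-C[3]))
print('pad',ray('top',z(90,207),.151))
for zz in(.205,.21,.22): print('bar',zz,ray('top',z(646,105),zz),ray('top',z(645,318),zz))
w=lambda u,v:((u+.5)/3.3-.5+210,(v+.5)/3.3-.5+185)
print('wash',ray('top',w(64,138),.141),'amber',ray('top',w(733,115),.123),'white',ray('top',w(455,58),.074))
c=cv2.imread('pics/side0.png')
E
```

```text
[ 0.5524 -0.0991  0.012 ]
[ 0.5504 -0.3905  0.012 ]
[ 0.4368 -0.3887  0.012 ]
[ 0.439  -0.0991  0.012 ]
plate centre [ 0.4947 -0.2443  0.012 ]
y axis [0.0074 1.     0.    ] -0.42176771489900544 L 0.29139204856844575 0.113442173280871
pad [ 0.4963 -0.0764  0.151 ]
bar 0.205 [ 0.5428 -0.3162  0.205 ] [ 0.4515 -0.317   0.205 ]
bar 0.21 [ 0.5422 -0.3155  0.21  ] [ 0.4513 -0.3164  0.21  ]
bar 0.22 [ 0.541  -0.3143  0.22  ] [ 0.4508 -0.3152  0.22  ]
wash [0.468  0.1785 0.141 ] amber [ 0.5162 -0.5509  0.123 ] white [ 0.5768 -0.2459  0.074 ]
```

Run:
```python
from h import *
from scipy.spatial.transform import Rotation as Ro
np.set_printoptions(precision=3,suppress=True)
s=ctrl.get_state();R=Ro.from_rotvec(s['tool_rot']).as_matrix();print('cols=tool axes in world\n',R)
print('time',s['time'])
for t in ([1,0,0],[0,1,0]):
  z=np.array(t)
  for sg in(1,-1):
    y=np.array([0,0,-1.]);Rg=np.column_stack([np.cross(y,sg*z),y,sg*z]); print(t,sg,(Ro.from_matrix(R).inv()*Ro.from_matrix(Rg)).as_rotvec())
g=np.array([.496,-.072,.27]);print('delta tool',1000*R.T@(g-s['position']))
```

```text
cols=tool axes in world
 [[ 0.929 -0.001  0.371]
 [-0.371 -0.002  0.929]
 [ 0.    -1.    -0.002]]
time 0.1
[1, 0, 0] 1 [0.001 1.191 0.001]
[1, 0, 0] -1 [ 0.001 -1.951 -0.002]
[0, 1, 0] 1 [ 0.002 -0.38  -0.   ]
[0, 1, 0] -1 [0.    2.762 0.002]
delta tool [ 487.282  -68.945 -532.588]
```

```bash
python3 - <<'E'
from h import *
np.set_printoptions(precision=3,suppress=True)
for n in('top','side'):
  c=ctrl.camera_info(n);print(n,-c['R'].T@c['t'])
for p in[(207,200),(200,215),(195,220),(150,218),(105,215)]:
  print(p,[ray('top',p,z)[:2].round(3) for z in(0,.2,.4,.6)])
print(proj('side',[.5,.3,0]),proj('side',[.4,.3,.27]),proj('side',[.45,.3,.27]))
E
python3 -c "
import cv2
a=cv2.imread('pics/side0.png')[50:250,180:440];cv2.imwrite('pics/sidehp.png',cv2.resize(a,None,fx=3,fy=3,interpolation=cv2.INTER_CUBIC))"
```

```text
top [ 0.382 -0.152  1.533]
side [ 0.489 -1.409  0.693]
(207, 200) [array([0.579, 0.305]), array([0.553, 0.246]), array([0.527, 0.186]), array([0.502, 0.126])]
(200, 215) [array([0.518, 0.328]), array([0.501, 0.266]), array([0.483, 0.203]), array([0.465, 0.141])]
(195, 220) [array([0.498, 0.347]), array([0.483, 0.282]), array([0.468, 0.217]), array([0.453, 0.152])]
(150, 218) [array([0.501, 0.523]), array([0.485, 0.435]), array([0.47 , 0.347]), array([0.454, 0.259])]
(105, 215) [array([0.507, 0.699]), array([0.491, 0.588]), array([0.475, 0.477]), array([0.458, 0.366])]
[305.252 185.351] [275.227 116.556] [289.178 116.227]
```

View pics/sidehp.png

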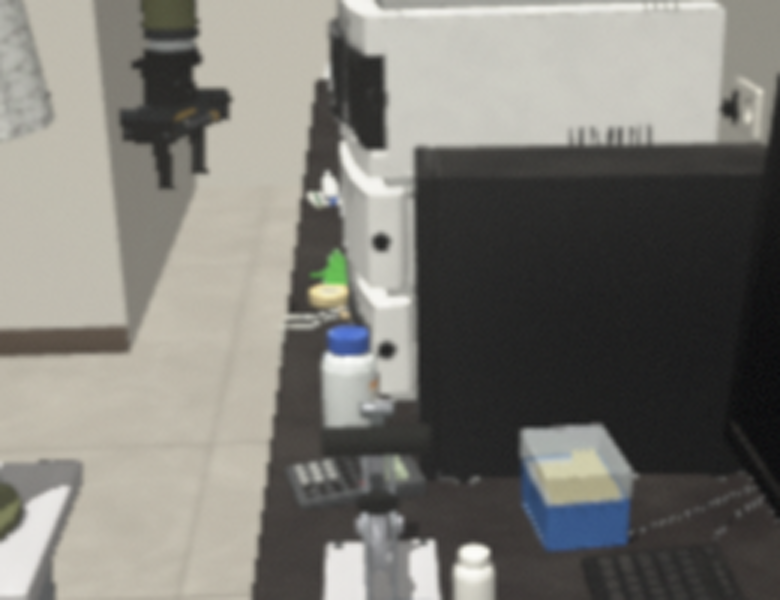

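The stack front is at about x=0.50, y>0.3, so I'll pass it at lower x and higher z.

>>> play_rows:
  translation:
    - [22,-7,-25]
    - [22,-7,-25]
    - [22,-7,-25]
    - [22,-7,-25]
    - [22,-7,-25]
    - [22,-7,-25]
    - [22,-7,-25]
    - [22,-7,-25]
    - [22,-7,-25]
    - [22,-7,-25]
  turn:
    - [0,0,0]
    - [0,0,0]
    - [0,0,0]
    - [0,0,0]
    - [0,0,0]
    - [0,0,0]
    - [0,0,0]
    - [0,0,0]
    - [0,0,0]
    - [0,0,0]
  fingers: [-1,-1,-1,-1,-1,-1,-1,-1,-1,-1]

```text
time: 0.93
position: [0.3528, 0.2881, 0.2711]
tool_rot: [-1.55, 0.298, -0.298]
ft_force: [-0.2, -0.2, -0.7]
grip_width: 0.327
```

>>> play_rows:
  translation:
    - [20,0,-24]
    - [20,0,-24]
    - [20,0,-24]
    - [20,0,-24]
    - [20,0,-24]
    - [0,0,0]
    - [0,0,0]
    - [0,0,0]
    - [0,0,0]
    - [0,0,0]
  turn:
    - [0,0,0]
    - [0,0,0]
    - [0,0,0]
    - [0,0,0]
    - [0,0,0]
    - [0,0.119,0]
    - [0,0.119,0]
    - [0,0.119,0]
    - [0,0.119,0]
    - [0,0.119,0]
  fingers: [-1,-1,-1,-1,-1,-1,-1,-1,-1,-1]

```text
time: 1.77
position: [0.4007, 0.1412, 0.2707]
tool_rot: [-1.432, 0.765, -0.764]
ft_force: [-0.2, -0.4, 0.3]
grip_width: 0.007
```

>>> play_rows:
  translation:
    - [0,0,0]
    - [0,0,0]
    - [0,0,0]
    - [0,0,0]
    - [0,0,0]
    - [0,0,0]
    - [0,0,0]
    - [0,0,0]
    - [0,0,0]
    - [0,0,0]
  turn:
    - [0,0.119,0]
    - [0,0.119,0]
    - [0,0.119,0]
    - [0,0.119,0]
    - [0,0.119,0]
    - [0,0,0]
    - [0,0,0]
    - [0,0,0]
    - [0,0,0]
    - [0,0,0]
  fingers: [-1,-1,-1,-1,-1,-1,-1,-1,-1,-1]

```text
time: 2.6
position: [0.401, 0.1414, 0.271]
tool_rot: [-1.21, 1.207, -1.207]
ft_force: [-0.5, -0.1, 0.4]
grip_width: 0.003
```

```bash
cat > d.py <<'E'
import sys
from h import *
from scipy.spatial.transform import Rotation as Ro
np.set_printoptions(precision=3,suppress=True)
s=ctrl.get_state();R=Ro.from_rotvec(s['tool_rot']).as_matrix();print(R)
print(s['time'],s['position'],s['ft_force'],s['joint_positions'])
y=np.array([0,0,-1.]);z=np.array([1.,0,0]);Rg=np.column_stack([np.cross(y,z),y,z])
print('turn left',(Ro.from_matrix(R).inv()*Ro.from_matrix(Rg)).as_rotvec())
g=np.array([float(a) for a in sys.argv[1:4]]);print('delta tool mm',1000*R.T@(g-s['position']))
E
python3 d.py .4965 -.072 .22
```

```text
[[ 0.002 -0.     1.   ]
 [-1.     0.     0.002]
 [-0.    -1.    -0.   ]]
2.6 [0.401 0.141 0.271] [-0.484 -0.097  0.36 ] [-0.637 -0.2    0.202  1.857  0.04   1.48  -0.441]
turn left [ 0.     0.002 -0.   ]
delta tool mm [213.673  51.007  95.013]
```

>>> play_rows:
  translation:
    - [24,0,10.6]
    - [24,0,10.6]
    - [24,0,10.6]
    - [24,0,10.6]
    - [24,0,10.6]
    - [24,12,10.6]
    - [24,12,10.6]
    - [24,12,10.6]
    - [22,12,10.2]
    - [0,12,0]
  turn:
    - [0,0,0]
    - [0,0,0]
    - [0,0,0]
    - [0,0,0]
    - [0,0,0]
    - [0,0,0]
    - [0,0,0]
    - [0,0,0]
    - [0,0,0]
    - [0,0,0]
  fingers: [-1,-1,-1,-1,-1,-1,-1,-1,-1,-1]

```text
time: 3.43
position: [0.4973, -0.078, 0.2107]
tool_rot: [-1.208, 1.21, -1.216]
ft_force: [-0.1, -0.1, 0.2]
grip_width: 0.001
```

```bash
python3 d.py .4965 -.072 .156
python3 - <<'E'
from h import *
im=ctrl.get_image('top');a=im[195:250,280:390];cv2.imwrite('pics/t1.png',cv2.resize(a,None,fx=7,fy=7,interpolation=cv2.INTER_CUBIC))
im=ctrl.get_image('side');a=im[135:275,255:375];cv2.imwrite('pics/s1.png',cv2.resize(a,None,fx=4,fy=4,interpolation=cv2.INTER_CUBIC))
print(proj('side',[.4965,-.072,.21]),proj('side',[.4965,-.072,.151]),proj('side',[.4965,-.316,.2175]))
E
```

```text
[[-0.005  0.001  1.   ]
 [-1.    -0.003 -0.005]
 [ 0.003 -1.     0.001]]
3.4333 [ 0.497 -0.078  0.211] [-0.127 -0.147  0.213] [-0.439 -0.015  0.539  1.812  0.011  1.34   0.092]
turn left [-0.001 -0.005  0.003]
delta tool mm [-6.201 54.698 -0.911]
[304.29085614 166.80991518] [304.87543264 185.34281682] [305.80210304 197.45646074]
```

View pics/t1.png

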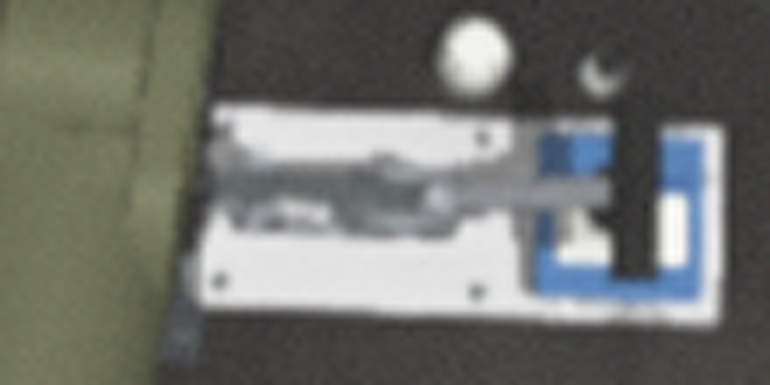

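View pics/s1.png

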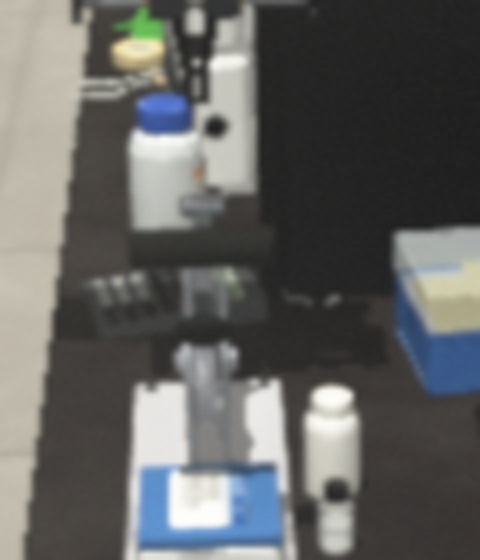

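Run:
```python
from h import *
im=ctrl.get_image('side');a=im[125:205,275:345];cv2.imwrite('pics/s2.png',cv2.resize(a,None,fx=7,fy=7,interpolation=cv2.INTER_CUBIC))
p=ctrl.get_state()['position'];print(p,proj('side',p))
```

```text
[ 0.49544761 -0.07180879  0.21019963] [303.93094904 166.73451642]
```

View pics/s2.png

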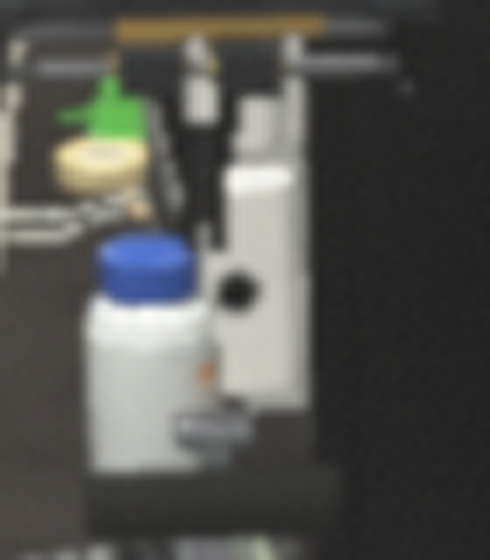

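Pad seen at (306,186) in the side view, matching the projection (305,185). The finger tips are hard to see against the white background, so I'll descend slowly and watch the force.

>>> play_rows:
  translation:
    - [0,8,0]
    - [0,8,0]
    - [0,8,0]
    - [0,6,0]
    - [0,6,0]
    - [0,5,0]
    - [0,5,0]
    - [0,4,0]
    - [0,0,0]
    - [0,0,0]
  turn:
    - [0,0,0]
    - [0,0,0]
    - [0,0,0]
    - [0,0,0]
    - [0,0,0]
    - [0,0,0]
    - [0,0,0]
    - [0,0,0]
    - [0,0,0]
    - [0,0,0]
  fingers: [-1,-1,-1,-1,-1,-1,-1,-1,-1,-1]

```text
time: 4.42
position: [0.4962, -0.0725, 0.1609]
tool_rot: [-1.21, 1.209, -1.208]
ft_force: [-0.6, 0.2, -1.0]
grip_width: 0.004
```

```bash
python3 d.py .4965 -.072 .151
python3 - <<'E'
from h import *
im=ctrl.get_image('side');a=im[125:205,275:345];cv2.imwrite('pics/s3.png',cv2.resize(a,None,fx=7,fy=7,interpolation=cv2.INTER_CUBIC))
p=ctrl.get_state()['position'];print(p,proj('side',p))
E
```

```text
[[ 0.001 -0.     1.   ]
 [-1.    -0.     0.001]
 [ 0.    -1.    -0.   ]]
4.4167 [ 0.496 -0.073  0.161] [-0.57   0.171 -1.02 ] [-0.436  0.019  0.538  1.884 -0.01   1.241  0.107]
turn left [0.    0.001 0.   ]
delta tool mm [-0.515  9.933  0.293]
[ 0.49642183 -0.07252947  0.16120783] [304.75262838 182.24794877]
```

View pics/s3.png

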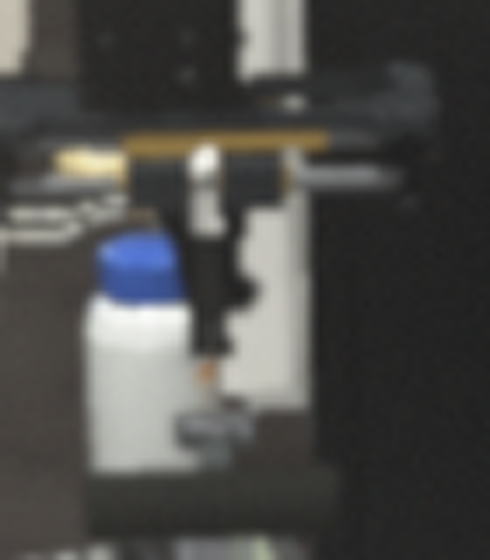

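>>> play_rows:
  translation:
    - [0,2,0]
    - [0,2,0]
    - [0,2,0]
    - [0,2,0]
    - [0,1,0]
    - [0,1,0]
    - [0,1,0]
    - [0,1,0]
    - [0,0,0]
    - [0,0,0]
  turn:
    - [0,0,0]
    - [0,0,0]
    - [0,0,0]
    - [0,0,0]
    - [0,0,0]
    - [0,0,0]
    - [0,0,0]
    - [0,0,0]
    - [0,0,0]
    - [0,0,0]
  fingers: [-1,-1,-1,-1,-1,-1,-1,-1,-1,-1]

```text
time: 5.3
position: [0.4962, -0.0725, 0.149]
tool_rot: [-1.21, 1.208, -1.208]
ft_force: [-0.2, 0.3, -0.3]
grip_width: 0.004
```

>>> play_rows:
  translation:
    - [0,1,0]
    - [0,1,0]
    - [0,1,0]
    - [0,1,0]
    - [0,1,0]
    - [0,1,0]
    - [0,1,0]
    - [0,1,0]
    - [0,0,0]
    - [0,0,0]
  turn:
    - [0,0,0]
    - [0,0,0]
    - [0,0,0]
    - [0,0,0]
    - [0,0,0]
    - [0,0,0]
    - [0,0,0]
    - [0,0,0]
    - [0,0,0]
    - [0,0,0]
  fingers: [-1,-1,-1,-1,-1,-1,-1,-1,-1,-1]

```text
time: 6.13
position: [0.4962, -0.0724, 0.141]
tool_rot: [-1.21, 1.209, -1.208]
ft_force: [0.2, -0.0, 0.1]
grip_width: 0.007
```

```bash
python3 d.py .4965 -.072 .131
python3 - <<'E'
from h import *
im=ctrl.get_image('side');a=im[125:205,275:345];cv2.imwrite('pics/s4.png',cv2.resize(a,None,fx=7,fy=7,interpolation=cv2.INTER_CUBIC))
p=ctrl.get_state()['position'];print(p,proj('side',p))
E
```

```text
[[ 0.001 -0.     1.   ]
 [-1.     0.     0.001]
 [-0.    -1.    -0.   ]]
6.1333 [ 0.496 -0.072  0.141] [ 0.229 -0.019  0.111] [-0.433  0.037  0.54   1.91  -0.021  1.2    0.116]
turn left [ 0.     0.001 -0.   ]
delta tool mm [-0.449  9.998  0.288]
[ 0.4962783  -0.07246538  0.14106542] [304.90093199 188.46284167]
```

View pics/s4.png

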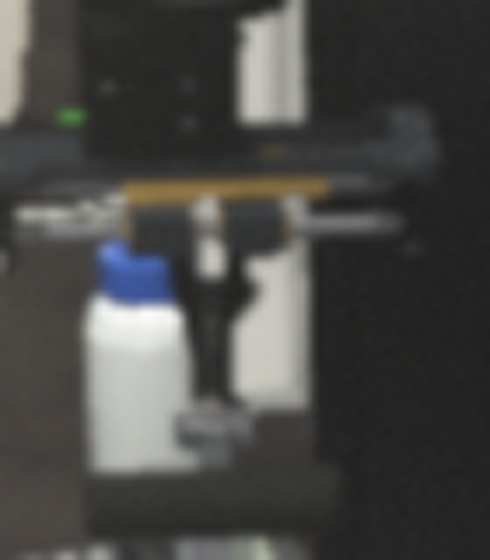

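>>> play_rows:
  translation:
    - [0,1,0]
    - [0,1,0]
    - [0,1,0]
    - [0,1,0]
    - [0,1,0]
    - [0,1,0]
    - [0,0,0]
    - [0,0,0]
    - [0,0,0]
    - [0,0,0]
  turn:
    - [0,0,0]
    - [0,0,0]
    - [0,0,0]
    - [0,0,0]
    - [0,0,0]
    - [0,0,0]
    - [0,0,0]
    - [0,0,0]
    - [0,0,0]
    - [0,0,0]
  fingers: [-1,-1,-1,-1,-1,-1,-1,-1,-1,-1]

```text
time: 7.02
position: [0.4963, -0.0725, 0.1352]
tool_rot: [-1.209, 1.208, -1.208]
ft_force: [0.5, -0.2, 0.6]
grip_width: 0.006
```

```bash
python3 d.py .4965 -.072 .131
python3 - <<'E'
from h import *
im=ctrl.get_image('side');a=im[125:205,275:345];cv2.imwrite('pics/s5.png',cv2.resize(a,None,fx=7,fy=7,interpolation=cv2.INTER_CUBIC))
im=ctrl.get_image('top');cv2.imwrite('pics/t5f.png',im);a=im[160:260,230:390];cv2.imwrite('pics/t5.png',cv2.resize(a,None,fx=5,fy=5,interpolation=cv2.INTER_CUBIC))
p=ctrl.get_state()['position'];print(p,proj('side',p),proj('top',p),proj('top',[0,0,0.]),proj('side',[0,0,0.]))
E
```

```text
[[ 0.001  0.     1.   ]
 [-1.     0.     0.001]
 [-0.    -1.     0.   ]]
7.0167 [ 0.496 -0.072  0.135] [ 0.499 -0.151  0.556] [-0.432  0.043  0.541  1.917 -0.024  1.188  0.119]
turn left [-0.     0.001 -0.   ]
delta tool mm [-0.455  4.15   0.161]
[ 0.4963151  -0.07246244  0.1351138 ] [304.97079847 190.2865393 ] [299.93078603 220.76846223] [277.70122676 354.47663214] [151.2535638  225.34421084]
```

View pics/s5.png

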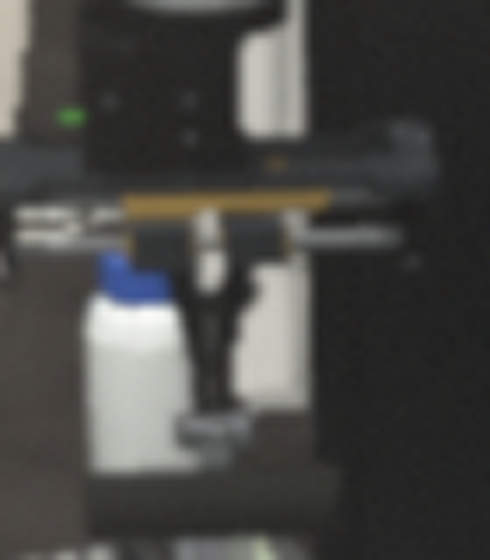

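View pics/t5.png

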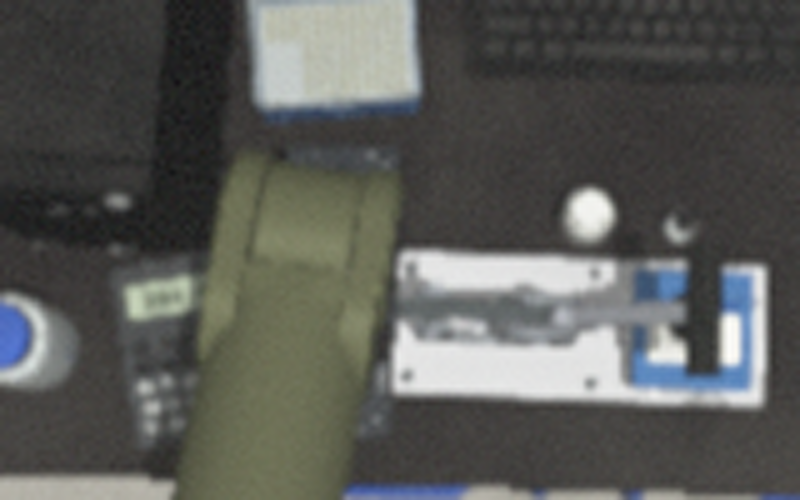

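The reported TCP seems to sit about 19 mm beyond the visible fingertips. In the side view the tips are at row ~183.5, just at the pad's top edge, and there's no contact force yet. I'll continue gently.

>>> play_rows:
  translation:
    - [0,1,0]
    - [0,1,0]
    - [0,1,0]
    - [0,1,0]
    - [0,1,0]
    - [0,0,0]
    - [0,0,0]
    - [0,0,0]
    - [0,0,0]
    - [0,0,0]
  turn:
    - [0,0,0]
    - [0,0,0]
    - [0,0,0]
    - [0,0,0]
    - [0,0,0]
    - [0,0,0]
    - [0,0,0]
    - [0,0,0]
    - [0,0,0]
    - [0,0,0]
  fingers: [-1,-1,-1,-1,-1,-1,-1,-1,-1,-1]

```text
time: 7.95
position: [0.4963, -0.0725, 0.1301]
tool_rot: [-1.21, 1.208, -1.208]
ft_force: [-0.3, -0.2, -0.2]
grip_width: 0.007
```

>>> play_rows:
  translation:
    - [0,1,0]
    - [0,1,0]
    - [0,1,0]
    - [0,1,0]
    - [0,1,0]
    - [0,0,0]
    - [0,0,0]
    - [0,0,0]
    - [0,0,0]
    - [0,0,0]
  turn:
    - [0,0,0]
    - [0,0,0]
    - [0,0,0]
    - [0,0,0]
    - [0,0,0]
    - [0,0,0]
    - [0,0,0]
    - [0,0,0]
    - [0,0,0]
    - [0,0,0]
  fingers: [-1,-1,-1,-1,-1,-1,-1,-1,-1,-1]

```text
time: 8.78
position: [0.4966, -0.0724, 0.1252]
tool_rot: [-1.209, 1.208, -1.209]
ft_force: [0.2, 2.8, 3.3]
grip_width: 0.007
```

Run:
```python
from h import *
im=ctrl.get_image('side');a=im[125:215,275:345];cv2.imwrite('pics/s6.png',cv2.resize(a,None,fx=6.5,fy=6.5,interpolation=cv2.INTER_CUBIC))
p=ctrl.get_state();print(p['position'],p['ft_force'],p['time'])
```

```text
[ 0.49653177 -0.07241866  0.125168  ] [1.48634637 3.16033577 2.4482994 ] 8.8333
```

View pics/s6.png

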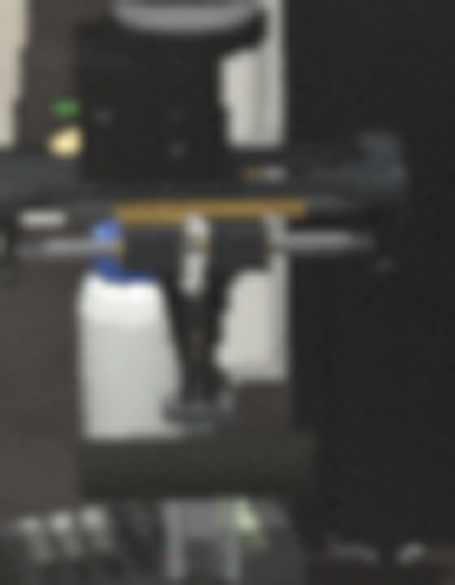

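Contact: about 3 N up and 3 N outward, which is consistent with pressing a tilting pad. I'll continue pressing.

>>> play_rows:
  translation:
    - [0,1,0]
    - [0,1,0]
    - [0,1,0]
    - [0,1,0]
    - [0,1,0]
    - [0,1,0]
    - [0,0,0]
    - [0,0,0]
    - [0,0,0]
    - [0,0,0]
  turn:
    - [0,0,0]
    - [0,0,0]
    - [0,0,0]
    - [0,0,0]
    - [0,0,0]
    - [0,0,0]
    - [0,0,0]
    - [0,0,0]
    - [0,0,0]
    - [0,0,0]
  fingers: [-1,-1,-1,-1,-1,-1,-1,-1,-1,-1]

```text
time: 9.67
position: [0.4962, -0.0728, 0.119]
tool_rot: [-1.21, 1.209, -1.209]
ft_force: [0.5, 4.2, 2.4]
grip_width: 0.006
```

>>> play_rows:
  translation:
    - [0,1,0]
    - [0,1,0]
    - [0,1,0]
    - [0,1,0]
    - [0,0,0]
    - [0,0,0]
    - [0,0,0]
    - [0,0,0]
    - [0,0,0]
    - [0,0,0]
  turn:
    - [0,0,0]
    - [0,0,0]
    - [0,0,0]
    - [0,0,0]
    - [0,0,0]
    - [0,0,0]
    - [0,0,0]
    - [0,0,0]
    - [0,0,0]
    - [0,0,0]
  fingers: [-1,-1,-1,-1,-1,-1,-1,-1,-1,-1]

```text
time: 10.5
position: [0.4961, -0.0725, 0.115]
tool_rot: [-1.21, 1.209, -1.208]
ft_force: [0.0, 4.0, 2.4]
grip_width: 0.004
```

Run:
```python
from h import *
im=ctrl.get_image('side');a=im[125:215,275:345];cv2.imwrite('pics/s7.png',cv2.resize(a,None,fx=6.5,fy=6.5,interpolation=cv2.INTER_CUBIC))
p=ctrl.get_state();print(p['position'],p['ft_force'],p['torque'],p['time'])
```

```text
[ 0.49611979 -0.07258879  0.11499461] [1.0374568  3.71376671 1.38095456] [ 0.84374409 -0.00812192 -0.01182765] 10.55
```

View pics/s7.png

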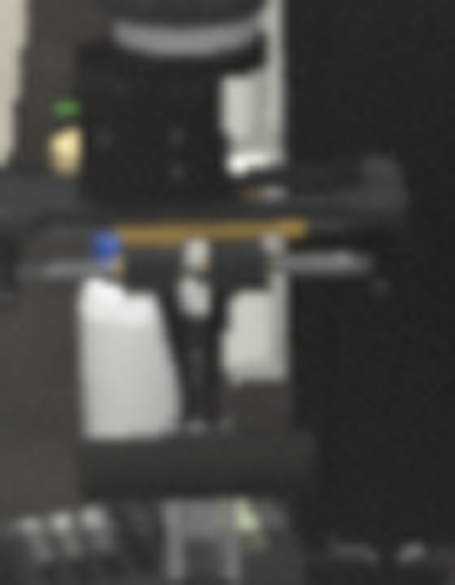

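>>> play_rows:
  translation:
    - [0,1,0]
    - [0,1,0]
    - [0,1,0]
    - [0,1,0]
    - [0,0,0]
    - [0,0,0]
    - [0,0,0]
    - [0,0,0]
    - [0,0,0]
    - [0,0,0]
  turn:
    - [0,0,0]
    - [0,0,0]
    - [0,0,0]
    - [0,0,0]
    - [0,0,0]
    - [0,0,0]
    - [0,0,0]
    - [0,0,0]
    - [0,0,0]
    - [0,0,0]
  fingers: [-1,-1,-1,-1,-1,-1,-1,-1,-1,-1]

```text
time: 11.38
position: [0.4965, -0.0723, 0.1131]
tool_rot: [-1.208, 1.209, -1.208]
ft_force: [-5.5, 5.3, 16.8]
grip_width: 0.001
```

Run:
```python
from h import *
im=ctrl.get_image('side');a=im[125:215,275:345];cv2.imwrite('pics/s8.png',cv2.resize(a,None,fx=6.5,fy=6.5,interpolation=cv2.INTER_CUBIC))
p=ctrl.get_state();print(p['position'],p['ft_force'],p['torque'],p['time'])
im=ctrl.get_image('top');a=im[195:250,280:390];cv2.imwrite('pics/t8.png',cv2.resize(a,None,fx=7,fy=7,interpolation=cv2.INTER_CUBIC))
```

```text
[ 0.49645841 -0.07230954  0.11311925] [-6.00593839  5.75679753 16.7125426 ] [ 1.05051568  1.24322288 -0.0665147 ] 11.4333
```

View pics/s8.png

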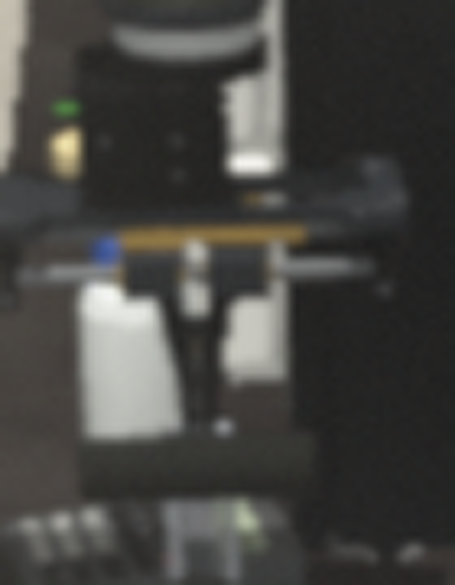

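View pics/t8.png

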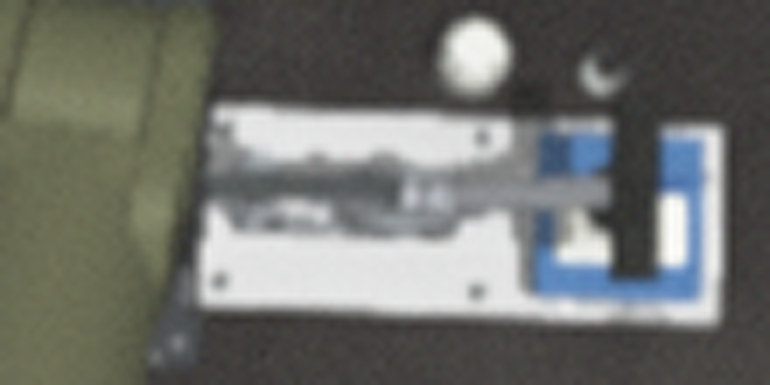

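At TCP z=0.113 the force jumped to 17 N, so the pawl is on its stop after about 17 mm of travel. The nose detail in the top view has also changed. I'll lift off and check the pad.

>>> play_rows:
  translation:
    - [0,-2,0]
    - [0,-4,0]
    - [0,-8,0]
    - [0,-16,0]
    - [0,-20,0]
    - [0,-20,0]
    - [0,-25,0]
    - [0,-25,0]
    - [0,-25,0]
    - [0,0,0]
  turn:
    - [0,0,0]
    - [0,0,0]
    - [0,0,0]
    - [0,0,0]
    - [0,0,0]
    - [0,0,0]
    - [0,0,0]
    - [0,0,0]
    - [0,0,0]
    - [0,0,0]
  fingers: [-1,-1,-1,-1,-1,-1,-1,-1,-1,-1]

```text
time: 12.32
position: [0.4986, -0.0744, 0.261]
tool_rot: [-1.204, 1.203, -1.214]
ft_force: [2.0, -0.5, -0.6]
grip_width: 0.005
```

Run:
```python
from h import *
im=ctrl.get_image('side');a=im[125:215,275:345];cv2.imwrite('pics/s9.png',cv2.resize(a,None,fx=6.5,fy=6.5,interpolation=cv2.INTER_CUBIC))
p=ctrl.get_state();print(p['position'],p['ft_force'],p['tool_rot'],p['time'])
np.set_printoptions(precision=1,suppress=True)
y0,z0=-.0764-.055,.127
for th in(0,.1,.2,.32):
  c,s=np.cos(th),np.sin(th)
  f=lambda a,b:[.4965,y0+a*c+b*s,z0+b*c-a*s]
  print(th,'top near',proj('side',f(.04,.024)),'top far',proj('side',f(.07,.024)),'bottom near',proj('side',f(.04,.017)))
```

```text
[ 0.49766543 -0.07419674  0.25860777] [-0.34894123  0.21539596 -0.04669297] [-1.20624304  1.20543323 -1.21286995] 12.3667
0 top near [305.  187.8] top far [304.8 184. ] bottom near [305.1 190. ]
0.1 top near [305.  188.8] top far [304.9 185.9] bottom near [305.1 191.1]
0.2 top near [305.  189.9] top far [304.9 188. ] bottom near [305.1 192.2]
0.32 top near [305.1 191.4] top far [305.  190.6] bottom near [305.2 193.7]
```

View pics/s9.png

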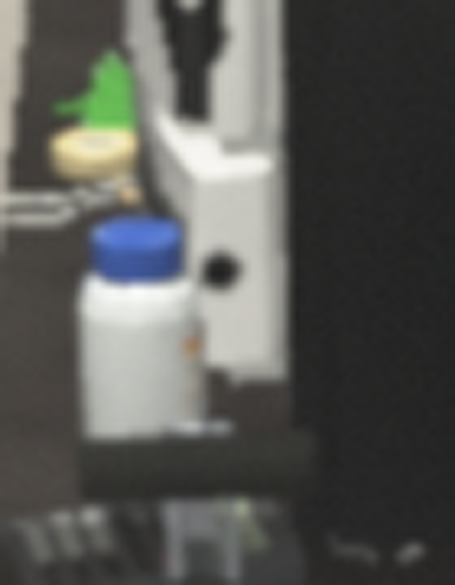

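The pad's top edge is now at row ~190, up from ~184 before. That matches the projected 0.32 rad position, so the pawl is fully free. Next I'll move above the crossbar.

>>> play_rows:
  translation:
    - [20,-2,0]
    - [28,0,0]
    - [28,0,0]
    - [28,0,0]
    - [28,0,0]
    - [28,0,0]
    - [28,0,0]
    - [28,0,0]
    - [28,0,0]
    - [0,0,0]
  turn:
    - [0,0,0]
    - [0,0,0]
    - [0,0,0]
    - [0,0,0]
    - [0,0,0]
    - [0,0,0]
    - [0,0,0]
    - [0,0,0]
    - [0,0,0]
    - [0,0,0]
  fingers: [-1,-1,-1,-1,-1,-1,-1,-1,-1,-1]

```text
time: 13.2
position: [0.4928, -0.3238, 0.2566]
tool_rot: [-1.212, 1.216, -1.217]
ft_force: [-1.4, 0.4, -0.6]
grip_width: 0.004
```

```bash
python3 d.py .4965 -.319 .235;python3 - <<'E'
from h import *
im=ctrl.get_image('side');a=im[95:235,245:375];cv2.imwrite('pics/s10.png',cv2.resize(a,None,fx=4.2,fy=4.2,interpolation=cv2.INTER_CUBIC))
p=ctrl.get_state();print(p['position'],proj('side',p['position']))
E
```

```text
[[-0.008 -0.004  1.   ]
 [-1.    -0.005 -0.008]
 [ 0.005 -1.    -0.004]]
13.2 [ 0.493 -0.324  0.257] [-1.404  0.377 -0.573] [-0.135  0.207  0.784  1.546 -0.14   1.45   0.646]
turn left [ 0.004 -0.008  0.005]
delta tool mm [-4.923 21.608  3.765]
[ 0.49361965 -0.32077642  0.2565789 ] [304.20272514 183.59428723]
```

View pics/s10.png

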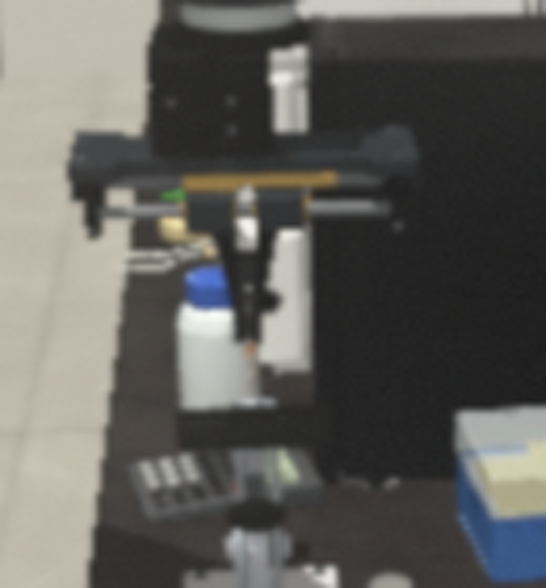

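Tips at (305,177), above the crossbar (rows 192–200). Now I'll descend onto it.

>>> play_rows:
  translation:
    - [-4,6,3]
    - [0,6,0]
    - [0,6,0]
    - [0,5,0]
    - [0,4,0]
    - [0,4,0]
    - [0,4,0]
    - [0,3,0]
    - [0,0,0]
    - [0,0,0]
  turn:
    - [0,0,0]
    - [0,0,0]
    - [0,0,0]
    - [0,0,0]
    - [0,0,0]
    - [0,0,0]
    - [0,0,0]
    - [0,0,0]
    - [0,0,0]
    - [0,0,0]
  fingers: [-1,-1,-1,-1,-1,-1,-1,-1,-1,-1]

```text
time: 14.08
position: [0.4995, -0.3125, 0.22]
tool_rot: [-1.21, 1.209, -1.208]
ft_force: [0.1, -0.0, -0.8]
grip_width: 0.005
```

>>> play_rows:
  translation:
    - [0,1.5,0]
    - [0,1.5,0]
    - [0,1.5,0]
    - [0,1.5,0]
    - [0,1.5,0]
    - [0,1.5,0]
    - [0,1,0]
    - [0,0,0]
    - [0,0,0]
    - [0,0,0]
  turn:
    - [0,0,0]
    - [0,0,0]
    - [0,0,0]
    - [0,0,0]
    - [0,0,0]
    - [0,0,0]
    - [0,0,0]
    - [0,0,0]
    - [0,0,0]
    - [0,0,0]
  fingers: [-1,-1,-1,-1,-1,-1,-1,-1,-1,-1]

```text
time: 14.92
position: [0.4995, -0.3125, 0.2101]
tool_rot: [-1.21, 1.208, -1.209]
ft_force: [0.8, 0.5, -0.7]
grip_width: 0.004
```

```bash
python3 d.py .4965 -.319 .21;python3 - <<'E'
from h import *
im=ctrl.get_image('side');a=im[95:235,245:375];cv2.imwrite('pics/s11.png',cv2.resize(a,None,fx=4.2,fy=4.2,interpolation=cv2.INTER_CUBIC))
im=ctrl.get_image('top');a=im[195:250,280:390];cv2.imwrite('pics/t11.png',cv2.resize(a,None,fx=7,fy=7,interpolation=cv2.INTER_CUBIC))
E
```

```text
[[ 0.001  0.     1.   ]
 [-1.    -0.     0.001]
 [ 0.    -1.     0.   ]]
14.9167 [ 0.5   -0.313  0.21 ] [ 0.848  0.516 -0.712] [-0.141  0.225  0.769  1.62  -0.159  1.361  0.649]
turn left [-0.     0.001  0.   ]
delta tool mm [ 6.474  0.107 -3.03 ]
```

View pics/s11.png

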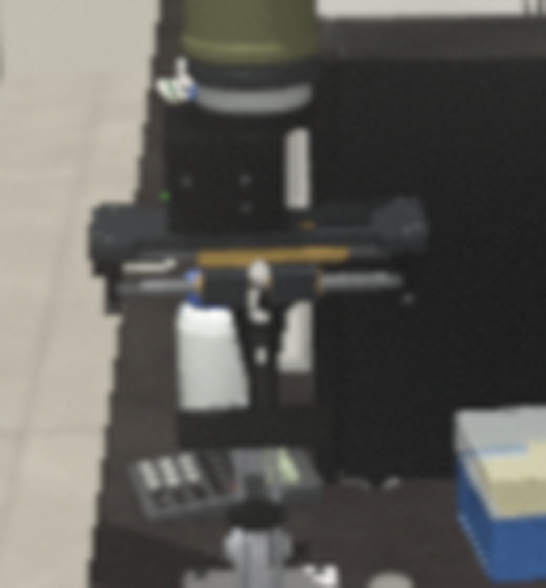

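View pics/t11.png

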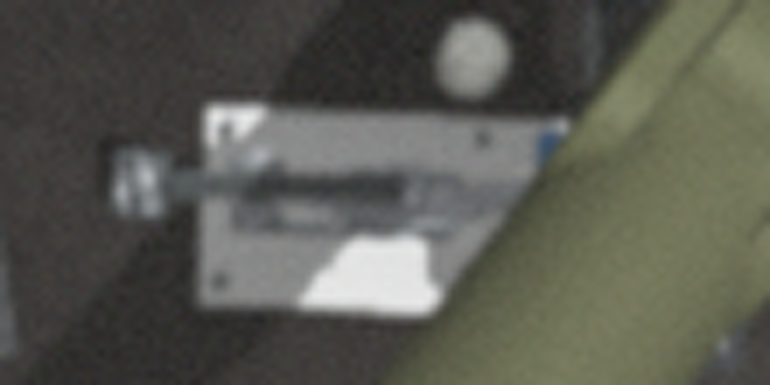

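>>> play_rows:
  translation:
    - [3,0,-1]
    - [3,0,-1]
    - [2,0,-1]
    - [0,2,0]
    - [0,2,0]
    - [2,2,0]
    - [2,2,0]
    - [2,2,0]
    - [0,0,0]
    - [0,0,0]
  turn:
    - [0,0,0]
    - [0,0,0]
    - [0,0,0]
    - [0,0,0]
    - [0,0,0]
    - [0,0,0]
    - [0,0,0]
    - [0,0,0]
    - [0,0,0]
    - [0,0,0]
  fingers: [-1,-1,-1,-1,-1,-1,-1,-1,-1,-1]

```text
time: 15.85
position: [0.4961, -0.3308, 0.2023]
tool_rot: [-1.211, 1.206, -1.216]
ft_force: [-1.9, -4.5, 7.4]
grip_width: 0.009
```

```bash
python3 d.py .4965 -.319 .21;python3 - <<'E'
from h import *
im=ctrl.get_image('side');a=im[95:235,245:375];cv2.imwrite('pics/s12.png',cv2.resize(a,None,fx=4.2,fy=4.2,interpolation=cv2.INTER_CUBIC))
p=ctrl.get_state();print(p['position'],p['ft_force'],p['torque'])
E
```

```text
[[-0.002  0.003  1.   ]
 [-1.    -0.006 -0.002]
 [ 0.006 -1.     0.003]]
15.85 [ 0.496 -0.331  0.202] [-1.913 -4.527  7.352] [-0.114  0.245  0.776  1.619 -0.172  1.344  0.684]
turn left [-0.003 -0.002  0.006]
delta tool mm [-11.733  -7.726   0.39 ]
[ 0.49606357 -0.33078475  0.20233168] [-1.47479976 -5.20990839  7.11780282] [-1.20337971  0.46773597 -0.04551931]
```

View pics/s12.png

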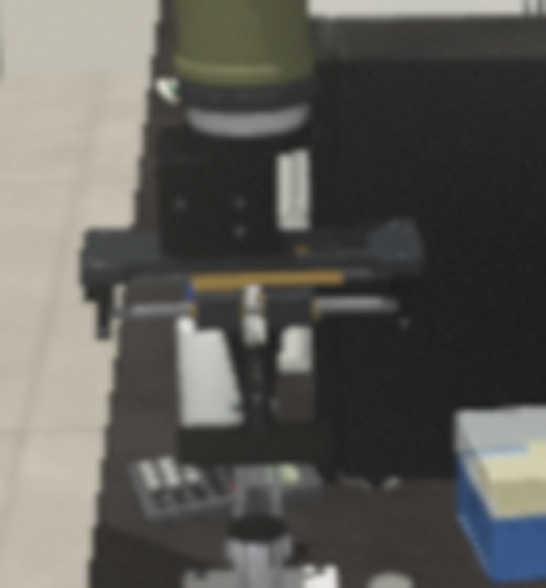

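The bar dropped about 4 px, so the arm is moving. I'll keep following its arc, staying a little inboard.

>>> play_rows:
  translation:
    - [0,2.5,0]
    - [0,2.5,0]
    - [1.5,2.5,0]
    - [1.5,2.5,0]
    - [2,2.5,0]
    - [2,2.5,0]
    - [2,2.5,0]
    - [2,2.5,0]
    - [2,2.5,0]
    - [2,2.5,0]
  turn:
    - [0,0,0]
    - [0,0,0]
    - [0,0,0]
    - [0,0,0]
    - [0,0,0]
    - [0,0,0]
    - [0,0,0]
    - [0,0,0]
    - [0,0,0]
    - [0,0,0]
  fingers: [-1,-1,-1,-1,-1,-1,-1,-1,-1,-1]

```text
time: 16.73
position: [0.496, -0.3526, 0.1808]
tool_rot: [-1.214, 1.2, -1.228]
ft_force: [-2.7, -14.6, 16.2]
grip_width: 0.001
```

The tool is being dragged outward (Fy −15 N). I'll lift off, look, and re-seat on the bar.

>>> play_rows:
  translation:
    - [2,-3,0]
    - [0,-6,0]
    - [0,-8,0]
    - [0,-8,0]
    - [0,-8,0]
    - [0,-8,0]
    - [0,-4,0]
    - [0,0,0]
    - [0,0,0]
    - [0,0,0]
  turn:
    - [0,0,0]
    - [0,0,0]
    - [0,0,0]
    - [0,0,0]
    - [0,0,0]
    - [0,0,0]
    - [0,0,0]
    - [0,0,0]
    - [0,0,0]
    - [0,0,0]
  fingers: [-1,-1,-1,-1,-1,-1,-1,-1,-1,-1]

```text
time: 17.57
position: [0.4963, -0.3432, 0.2196]
tool_rot: [-1.21, 1.209, -1.208]
ft_force: [0.5, -0.9, 0.6]
grip_width: 0.003
```

```bash
python3 d.py .4965 -.345 .18;python3 - <<'E'
from h import *
np.set_printoptions(precision=1,suppress=True)
im=ctrl.get_image('side');a=im[105:245,245:375];cv2.imwrite('pics/s13.png',cv2.resize(a,None,fx=4.2,fy=4.2,interpolation=cv2.INTER_CUBIC))
for ph in(50,45,40,35,30):
  r=np.radians(ph);c=[.4965,-.209-.17*np.cos(r),.085+.17*np.sin(r)];print(ph,np.round(c,4),'bar row',proj('side',c))
E
```

```text
[[ 0.001 -0.001  1.   ]
 [-1.     0.     0.001]
 [-0.    -1.    -0.001]]
17.5667 [ 0.496 -0.343  0.22 ] [ 0.489 -0.944  0.592] [-0.086  0.261  0.782  1.57  -0.186  1.388  0.714]
turn left [ 0.001  0.001 -0.   ]
delta tool mm [ 1.789 39.629  0.172]
50 [ 0.5 -0.3  0.2] bar row [305.8 198.7]
45 [ 0.5 -0.3  0.2] bar row [306.  204.2]
40 [ 0.5 -0.3  0.2] bar row [306.3 209.9]
35 [ 0.5 -0.3  0.2] bar row [306.5 215.8]
30 [ 0.5 -0.4  0.2] bar row [306.7 221.8]
```

View pics/s13.png

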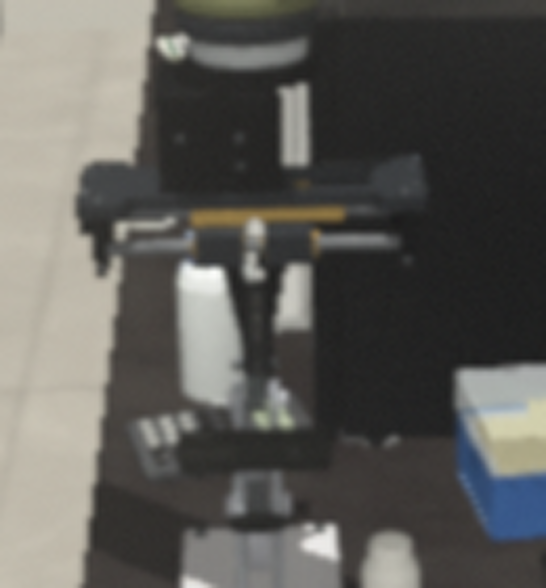

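Bar centre is at row ~212, so φ≈38° (y≈−0.343). The tip had been about 10 mm too far out. I'll re-seat slightly inboard and track the arc.

>>> play_rows:
  translation:
    - [-4,8,0]
    - [0,9,0]
    - [0,9,0]
    - [0,6,0]
    - [0,2,0]
    - [0,2,0]
    - [0,2,0]
    - [1,2,0]
    - [2,2,0]
    - [2,2,0]
  turn:
    - [0,0,0]
    - [0,0,0]
    - [0,0,0]
    - [0,0,0]
    - [0,0,0]
    - [0,0,0]
    - [0,0,0]
    - [0,0,0]
    - [0,0,0]
    - [0,0,0]
  fingers: [-1,-1,-1,-1,-1,-1,-1,-1,-1,-1]

```text
time: 18.45
position: [0.4969, -0.3442, 0.1764]
tool_rot: [-1.209, 1.208, -1.208]
ft_force: [-1.3, 1.7, 2.0]
grip_width: 0.007
```

>>> play_rows:
  translation:
    - [2,3,0]
    - [2,3,0]
    - [2,3,0]
    - [2,3,0]
    - [2,3,0]
    - [2,3,0]
    - [2,3,0]
    - [1.5,3,0]
    - [1.5,3,0]
    - [1.5,3,0]
  turn:
    - [0,0,0]
    - [0,0,0]
    - [0,0,0]
    - [0,0,0]
    - [0,0,0]
    - [0,0,0]
    - [0,0,0]
    - [0,0,0]
    - [0,0,0]
    - [0,0,0]
  fingers: [-1,-1,-1,-1,-1,-1,-1,-1,-1,-1]

```text
time: 19.28
position: [0.4966, -0.3642, 0.1462]
tool_rot: [-1.21, 1.207, -1.21]
ft_force: [0.6, -2.6, 4.8]
grip_width: 0.001
```

```bash
python3 d.py .4965 -.3655 .1444;python3 - <<'E'
from h import *
np.set_printoptions(precision=1,suppress=True)
im=ctrl.get_image('side');a=im[125:265,245:375];cv2.imwrite('pics/s14.png',cv2.resize(a,None,fx=4.2,fy=4.2,interpolation=cv2.INTER_CUBIC))
for ph in(35,30,25,20):
  r=np.radians(ph);c=[.4965,-.209-.17*np.cos(r),.085+.17*np.sin(r)];print(ph,'bar row',proj('side',c))
E
```

```text
[[ 0.001  0.001  1.   ]
 [-1.    -0.002  0.001]
 [ 0.002 -1.     0.001]]
19.2833 [ 0.497 -0.364  0.146] [ 0.558 -2.613  4.756] [-0.032  0.341  0.768  1.639 -0.246  1.259  0.784]
turn left [-0.001  0.001  0.002]
delta tool mm [ 1.294  1.755 -0.133]
35 bar row [306.5 215.8]
30 bar row [306.7 221.8]
25 bar row [306.9 227.9]
20 bar row [307.1 233.9]
```

View pics/s14.png

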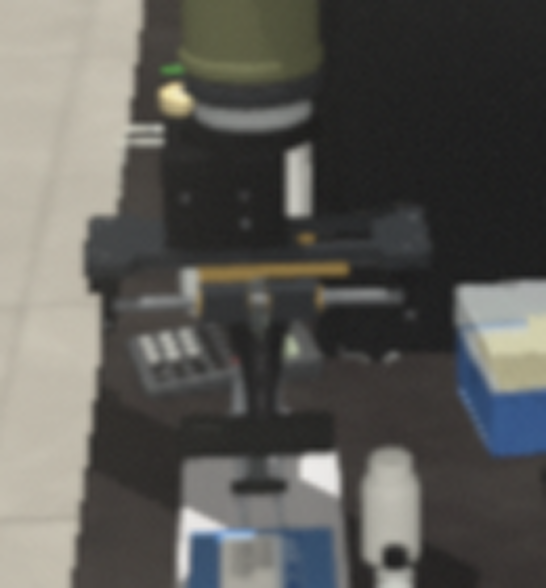

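The bar is at row ~228.6, so φ≈24.5°, and the tip is centred with low forces. Continuing.

>>> play_rows:
  translation:
    - [1.2,3,0]
    - [1.2,3,0]
    - [1.2,3,0]
    - [1,3,0]
    - [1,3,0]
    - [1,3,0]
    - [1,3,0]
    - [0.8,3,0]
    - [0.8,3,0]
    - [0.8,3,0]
  turn:
    - [0,0,0]
    - [0,0,0]
    - [0,0,0]
    - [0,0,0]
    - [0,0,0]
    - [0,0,0]
    - [0,0,0]
    - [0,0,0]
    - [0,0,0]
    - [0,0,0]
  fingers: [-1,-1,-1,-1,-1,-1,-1,-1,-1,-1]

```text
time: 20.17
position: [0.4965, -0.3733, 0.1158]
tool_rot: [-1.21, 1.208, -1.209]
ft_force: [0.0, -3.6, 5.0]
grip_width: 0.003
```

>>> play_rows:
  translation:
    - [0.6,3,0]
    - [0.6,3,0]
    - [0.5,3,0]
    - [0.5,3,0]
    - [0.4,3,0]
    - [0.3,3,0]
    - [0.2,3,0]
    - [0.2,3,0]
    - [0,3,0]
    - [0,3,0]
  turn:
    - [0,0,0]
    - [0,0,0]
    - [0,0,0]
    - [0,0,0]
    - [0,0,0]
    - [0,0,0]
    - [0,0,0]
    - [0,0,0]
    - [0,0,0]
    - [0,0,0]
  fingers: [-1,-1,-1,-1,-1,-1,-1,-1,-1,-1]

```text
time: 21.0
position: [0.4966, -0.3761, 0.0857]
tool_rot: [-1.21, 1.209, -1.208]
ft_force: [-0.3, -2.8, 2.5]
grip_width: 0.005
```

>>> play_rows:
  translation:
    - [0,1.5,0]
    - [0,1.5,0]
    - [0,1.5,0]
    - [0,1.5,0]
    - [0,1,0]
    - [0,1,0]
    - [0,1,0]
    - [0,0,0]
    - [0,0,0]
    - [0,0,0]
  turn:
    - [0,0,0]
    - [0,0,0]
    - [0,0,0]
    - [0,0,0]
    - [0,0,0]
    - [0,0,0]
    - [0,0,0]
    - [0,0,0]
    - [0,0,0]
    - [0,0,0]
  fingers: [-1,-1,-1,-1,-1,-1,-1,-1,-1,-1]

```text
time: 21.83
position: [0.4966, -0.3759, 0.0769]
tool_rot: [-1.209, 1.209, -1.208]
ft_force: [0.4, -2.1, 3.0]
grip_width: 0.005
```

Run:
```python
from h import *
np.set_printoptions(precision=3,suppress=True)
im=ctrl.get_image('side');a=im[145:285,245:375];cv2.imwrite('pics/s15.png',cv2.resize(a,None,fx=4.2,fy=4.2,interpolation=cv2.INTER_CUBIC))
for ph in(10,5,2,0):
  r=np.radians(ph);c=[.4965,-.209-.17*np.cos(r),.085+.17*np.sin(r)];print(ph,'bar row',proj('side',c))
p=ctrl.get_state();print(p['position'],p['ft_force'],p['torque'])
```

```text
10 bar row [307.464 245.665]
5 bar row [307.643 251.263]
2 bar row [307.744 254.497]
0 bar row [307.809 256.594]
[ 0.497 -0.376  0.077] [ 0.37  -2.372  3.574] [-0.583  0.111 -0.   ]
```

View pics/s15.png

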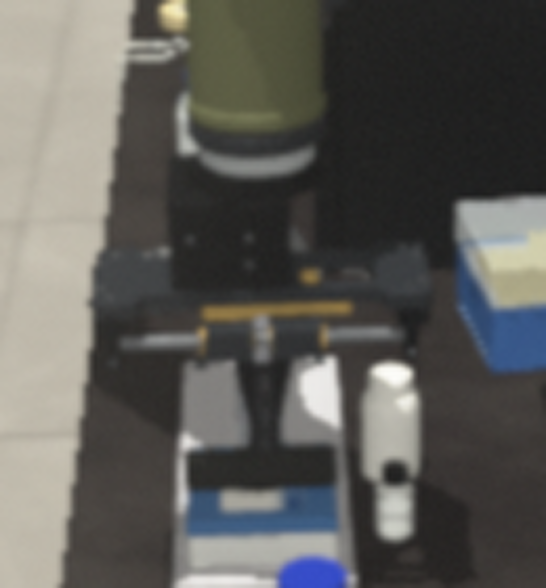

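>>> play_rows:
  translation:
    - [0,1,0]
    - [0,1,0]
    - [0,1,0]
    - [0,1,0]
    - [0,1,0]
    - [0,0,0]
    - [0,0,0]
    - [0,0,0]
    - [0,0,0]
    - [0,0,0]
  turn:
    - [0,0,0]
    - [0,0,0]
    - [0,0,0]
    - [0,0,0]
    - [0,0,0]
    - [0,0,0]
    - [0,0,0]
    - [0,0,0]
    - [0,0,0]
    - [0,0,0]
  fingers: [-1,-1,-1,-1,-1,-1,-1,-1,-1,-1]

```text
time: 22.72
position: [0.4969, -0.3761, 0.076]
tool_rot: [-1.207, 1.208, -1.208]
ft_force: [-7.2, 3.5, 24.6]
grip_width: 0.003
```

The force rose to 25 N with no further travel, so the arm is on its stop. Lifting off now.

>>> play_rows:
  translation:
    - [0,-3,0]
    - [0,-4,0]
    - [0,-6,0]
    - [0,-10,0]
    - [0,-20,0]
    - [0,-25,0]
    - [0,-25,0]
    - [0,-25,0]
    - [0,-25,0]
    - [0,0,0]
  turn:
    - [0,0,0]
    - [0,0,0]
    - [0,0,0]
    - [0,0,0]
    - [0,0,0]
    - [0,0,0]
    - [0,0,0]
    - [0,0,0]
    - [0,0,0]
    - [0,0,0]
  fingers: [-1,-1,-1,-1,-1,-1,-1,-1,-1,-1]

```text
time: 23.55
position: [0.4986, -0.3778, 0.2206]
tool_rot: [-1.207, 1.202, -1.214]
ft_force: [0.4, -0.4, 0.6]
grip_width: 0.007
```

>>> play_rows:
  translation:
    - [-20,-5,-10]
    - [-20,-5,-10]
    - [-20,-5,-10]
    - [-20,-5,-10]
    - [-20,-5,-10]
    - [-20,0,0]
    - [-20,0,0]
    - [-20,0,0]
    - [-20,0,0]
    - [0,0,0]
  turn:
    - [0,0,0]
    - [0,0,0]
    - [0,0,0]
    - [0,0,0]
    - [0,0,0]
    - [0,0,0]
    - [0,0,0]
    - [0,0,0]
    - [0,0,0]
    - [0,0,0]
  fingers: [-1,-1,-1,-1,-1,-1,-1,-1,-1,-1]

```text
time: 24.38
position: [0.4467, -0.1912, 0.2396]
tool_rot: [-1.211, 1.206, -1.201]
ft_force: [0.6, -0.1, -0.6]
grip_width: 0.007
```

Run:
```python
from h import *
np.set_printoptions(precision=3,suppress=True)
im=ctrl.get_image('side');cv2.imwrite('pics/side16.png',im);a=im[145:285,245:375];cv2.imwrite('pics/s16.png',cv2.resize(a,None,fx=4.2,fy=4.2,interpolation=cv2.INTER_CUBIC))
im=ctrl.get_image('top');cv2.imwrite('pics/t16.png',im);a=im[185:260,210:450];cv2.imwrite('pics/t16z.png',cv2.resize(a,None,fx=3.3,fy=3.3,interpolation=cv2.INTER_CUBIC))
p=ctrl.get_state();print(p['time'],p['position'],p['ft_force'],p['qd'])
```

```text
24.4833 [ 0.446 -0.196  0.24 ] [-0.253 -0.069 -0.666] [ 0.019  0.011  0.032 -0.015  0.01  -0.002  0.005]
```

View pics/s16.png

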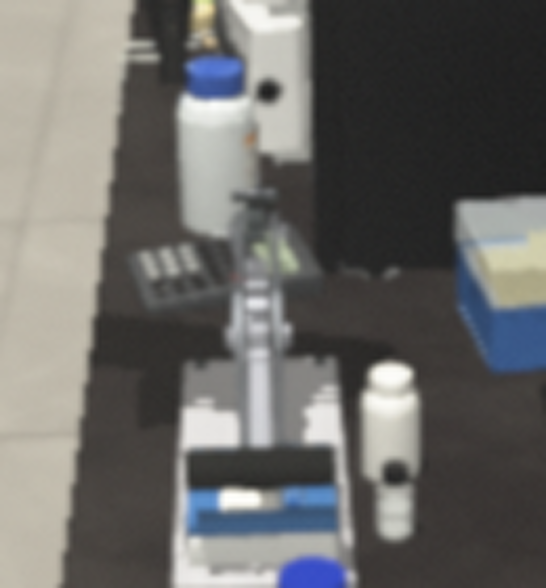

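View pics/t16z.png

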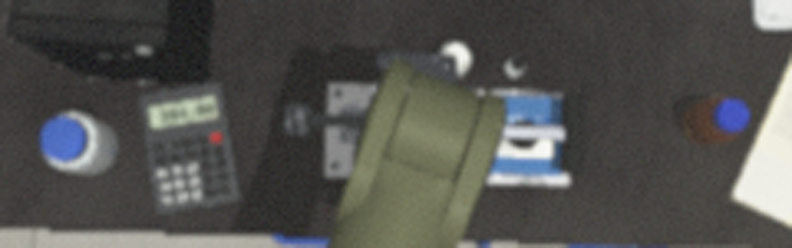

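The final views show the bar level (row ~256, against 256.6 predicted at the stop) and the pad still down (row ~191). The box, bottles, jar and vial are at the same pixels as at the start, and the hand is clear. Handing in.

```bash
python3 -c "
from bench import ctrl
print(ctrl.close_job())"
```

```text
the job is handed in; nothing more can be done
None
```

I pressed the pawl's pad down to its stop, then pushed the arm down to its stop by the crossbar, and handed the job in at about 24.5 s of the 43 s allowed. No verdict is reported, so the results below come from the camera and the force readings.

**Pawl:** the shut fingertips met the stop at about 17 N. After I lifted off, and again at the end, the pad sat at row 190–191 in the side view. That matches about 0.32 rad, so the pawl is free of the teeth.

**Arm:** it stopped moving with 25 N on the crossbar. In the last side picture the bar is at row about 256, against 256.6 expected when level. I read this by eye from the picture, so it is good to about 1 degree.

**Surroundings:** the wash bottle, amber jar, white bottle and vial appear unmoved in the last pictures. The filter box also looks unmoved in the side view, but the robot arm partly covered it from above. The hand was clear and the force was near zero.

**What disagreed:**
- **Fingertips:** the visible tips were about 17–20 mm short of the reported TCP, so contact came at lower TCP readings than the given heights. I went by force and pictures instead.
- **First push on the crossbar:** the tips sat about 10 mm too far out and were dragged sideways, about 15 N sideways and 16 N up. I lifted off, re-seated them on the bar and finished with low forces until the stop.

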